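# Put the tin away behind the sliding guard door

## Task

Slide the guard door of the wooden tin keeper fully open by its upright fin, set the tall round tin down upright (do not drop it) inside the low square frame on the floor of the bay, and slide the door fully shut again without slamming it. Leave the other things on the worktop where they are.

Things in the scene. Friction and masses are not known exactly. Their poses are not given: they have to be found in the camera images.
- keeper: Low wooden case fixed to the worktop, 156 deep x 334 wide x 94 mm high. Origin: centre of its underside. x points to its back, away from the robot; y along its width and the door's track, to the left; z up. Turned up to 0.2 rad. Left half (y > 0): permanently closed, 90 mm high. Right half: the bay, 8 mm floor board, its front and top closed only by the guard door, back and end walls 92 mm high.
- guard_door (a joint): Travel of the L-shaped white door (front and roof in one piece, 168 mm wide, top 99 mm and roof underside 93 mm above the worktop), in m: 0 shut, 0.15 open, both at stops; grows along the keeper's +y, over the closed left half. About 3 N of friction; stays where left; may start up to 25 mm ajar. Fully open, the bay is clear over y = -159 to -15 mm, x = -61 to 59 mm in the keeper's frame.
- handle (a point): Grip point of the door's aluminium fin, an upright plate in the middle of the door's roof: 12 mm thick along the keeper's y, 50 mm long along its x, top edge 143 mm above the worktop, on a foot plate (70 x 28 mm) whose top is at 102 mm. The point is central in the fin's thickness and length, 125 mm above the worktop, and moves with the door. Axes as the keeper's.
- seat (a point): Centre of the tin's place in the bay, on top of the floor board, 8 mm above the worktop, at (-3, -87, 8) mm in the keeper's frame; axes as the keeper's. Round it a square wooden frame, 72 x 72 mm inside, 5 mm wide, stands 6 mm above the floor board, sides along the keeper's axes. The tin stands inside it on the floor board.
- tomato_tin: The tall round tin: a closed food tin with a pale paper label, diameter 57 mm, height 72 mm, about 0.18 kg, loose, upright on the worktop to the left or right of the keeper. Origin: centre of its underside, z up.
- tuna_tin: Bystander: flat wide round tin, diameter 86 mm, 40 mm high, on the other side of the keeper. Origin: centre of its underside.
- sardine_tin: Bystander: flat oblong tin, 63 x 105 x 25 mm, to the right of the keeper. Origin: centre of its underside.
- label_tape: Bystander: roll of tape lying flat, diameter 101 mm, 25 mm high, to the left of the keeper. Origin: centre of its underside.
There are look-alikes about, which are no part of the job. What is shaped like the tomato_tin but orange is not meant.

How it is judged:
On the way, in this order (a step that is already met when the one before it is completed fails the run):
1. the guard door is slid open, to at least 0.135 m of its 0.15 m (value of joint guard_door above 0.135 m), for 0.2 s.
2. the tall tin stands upright inside the square frame, released, with the door open (horizontal distance between tomato_tin and seat below 0.0125 m and z of tomato_tin in the frame of seat between -0.004 and 0.003 m and angle between tomato_tin's own z axis and vertical below 0.06 rad and contact force between the fingers and tomato_tin below 0.1 N and linear speed of tomato_tin below 0.02 m/s and value of joint guard_door above 0.12 m), for 0.2 s.
3. the guard door is fully shut (value of joint guard_door below 0.005 m), for 0.2 s.
At the end, for the whole second after the job is handed in: The tall tin stands upright (within 0.06 rad) and still on the floor board inside the square frame (its centre within 12.5 mm of the seat's, its underside within 4 mm of the floor board), the guard door is within 5 mm of fully shut and at rest, and the tin is released (horizontal distance between tomato_tin and seat below 0.0125 m and z of tomato_tin in the frame of seat between -0.004 and 0.003 m and angle between tomato_tin's own z axis and vertical below 0.06 rad and contact force between the fingers and tomato_tin below 0.1 N and linear speed of tomato_tin below 0.02 m/s and value of joint guard_door below 0.005 m and velocity of joint guard_door between -0.01 and 0.01 m/s); the robot touches nothing.
It fails at once if the tin is dropped into the bay (falls faster than 0.45 m/s, unheld, near the seat) (horizontal distance between tomato_tin and seat below 0.06 m and linear speed of tomato_tin above 0.45 m/s and contact force between the fingers and tomato_tin below 0.1 N).
It fails at once if the door is slammed (shuts faster than 0.45 m/s) (velocity of joint guard_door below -0.45 m/s).
It fails at once if the flat wide tin, oblong tin or roll of tape is shifted by more than 30 mm (distance of any of tuna_tin, sardine_tin, label_tape from where it was at the start of the episode above 0.03 m).
It also fails if it takes over 72 s, if anything falls off the work surface, if the arm or the gripper's body presses on something with over 40 N, if the wrist force passes 120 N, or if a joint passes its speed limit or range.

## Robot

A 7-joint arm with a two-finger parallel gripper is mounted at the origin on a cart in front of the work surface, level with it; the furniture and walls round the work are solid. World frame = base frame: x ahead of the robot, y to its left, z up, the work surface at z = 0. Lengths are in m, angles in rad, forces in N, time in s.
With the tool pointing down it reaches from about 0.4 to 0.75 m from the base axis. Payload 19.5 kg.
Tool frame: the origin (TCP) lies on the centre line of the jaws, within the pads' length; the fingertips stand 25 mm ahead of it and the grasp point (between the pads) lies 6 mm ahead of it; z points along the fingers, y is the line along which they close (so a half turn about z gives the same grasp; the last joint's range is limited). The gripper opens to 85 mm and grips with 20 to 120 N. Pads are 22 mm wide; open, the fingers measure 114 mm over their backs; the gripper's body (76 mm by 85 mm) begins 54 mm behind the grasp point. The pads swing forward as they close: fully open they stand 13 mm farther back than shut.
Start: joints at [1.071, 0.707, -0.028, 1.485, 0.022, 0.951, -0.075], TCP at [0.254, -0.516, 0.256] pointing down, gripper open.
Joint ranges: [-2.71, 2.71], [-0.32, 2.16], [-1.57, 1.52], [0, 2.45], [-1.46, 4.6], [0, 2.02], [-2.83, 2.83]. Speed limits (rad/s): [1.89, 1.89, 2.57, 2.57, 3.01, 3.01, 3.01].

## Interface

Orientations are given as a 3x3 rotation matrix whose columns are the frame's x, y, z axes.
In Python, from station import telemetry, grab_frame, calibration, job gives the robot as it stands. The module is installed in compiled form; this text tells all that it offers.
- The arm moves only by the tool move_arm, never from a script. Its argument "targets" is a list of rows, each an object with "rot": the turn, a rotation vector about the tool's x, y, z in units of 10 degrees (1.0 is 10 degrees), a list of three; "slide": the shift along the tool's x, y, z in m, a list of three; "fingers": the closure, from 0 (fully open) to 1 (shut). In form: [{"rot": [rx, ry, rz], "slide": [x, y, z], "fingers": fingers}, ...]. A call has 1 to 12 rows; each row shifts and turns the commanded pose from where the row before left it, along the tool's axes as they then stand; what a row does not reach is not made up. A row lasts 1/8 s, in which the tool goes at most 62.5 mm and 10.7 degrees, less where a joint would pass 70% of its speed; a pose out of reach is approached as far as the arm can. A call with a gripper value outside its range is refused whole. The fingers move at their own pace and stop on an object; "squeeze" is the grip in N (left out, the last holds). Time passes only in rows, so rows that do not move let the fingers close. It gives the time, the measured TCP pose, the force, the opening and the grip force at its end, in the units of the state.
- telemetry.observe(): the state, without advancing time (a new reading comes with each control period).
- grab_frame(name): name is "side" or "top" or "wrist"; returns the picture (384x512x3 uint8, red, green, blue); there is no depth.
- calibration(name): a dict with "fov_y" (degrees; the focal length in pixels is half the picture's height over the tangent of half this angle, whatever the lens; pixels are square), "cx", "cy" (the principal point, pixels), "view" (4x4, takes a point from world to camera coordinates). Camera axes: x right, y up, looking along -z (the intrinsics and any distortion apply to the point x, -y, -z); pixel columns grow to the right and rows downward; lengths in m; the calibration is good to about 2 mm. A picture is of the moment at which its call begins: read the wrist's pose just before it. calibration takes no time and is no camera call; for the wrist camera it gives the pose at the moment of the call.
- job.job_done(): hands the job in; it is judged then, once.
The state is a dict: "t": time; "joints": joint angles; "joint_vel": joint speeds; "joint_efforts": joint torques, N m; "eef_pos": TCP position; "ee_rot": TCP orientation; "contact_force": force on the tool from outside, world axes, zero at the start; "moment": the same for the moment, N m; "finger_gap": opening from 0.0 (shut) to 1.0 (fully open); "grip_force": force on a finger pad.
Only numpy, scipy, OpenCV 4.12 (cv2) and the standard library are available. Lean on these libraries where they do the work, as an engineer would, in place of code of your own. Each camera call takes 0.05 s, during which the arm holds its last target. There are 200 camera calls.

## Working session

There is one attempt and no reset: what is moved stays moved. The work goes in short steps, Python scripts to look and compute and a tool call to move; the robot and the scene stay as the last step left them, time stands still between calls to the robot, and variables do not carry over. Pictures are saved under pics/ and viewed, at most 10 in all, crops included, and the job is handed in when it is done.

Besides the shell and the picture viewer there is one more tool, called by a JSON object that holds its "name" and its "arguments", one argument or row to a line. move_arm: Moves the arm, as the interface text tells. Its arguments: {"type":"object","properties":{"targets":{"type":"array"},"squeeze":{"type":"number"}},"required":["targets"]}

```bash
mkdir -p pics
cat > h.py <<'E'
import numpy as np, cv2
from station import telemetry, grab_frame, calibration, job
def ray(c,u,v):
    f=192/np.tan(np.radians(c['fov_y'])/2); V=np.array(c['view'])
    d=np.array([(u-c['cx'])/f,-(v-c['cy'])/f,-1.]); R=V[:3,:3]
    return -R.T@V[:3,3], R.T@d
def onz(c,u,v,z):
    o,d=ray(c,u,v); return o+d*(z-o[2])/d[2]
def proj(c,p):
    f=192/np.tan(np.radians(c['fov_y'])/2); V=np.array(c['view'])
    q=V[:3,:3]@np.array(p)+V[:3,3]; return c['cx']+f*q[0]/-q[2], c['cy']-f*q[1]/-q[2]
def save(n,im): cv2.imwrite('pics/'+n,im[:,:,::-1])
E
python3 - <<'E'
from h import *
for n in('top','side'):
    c=calibration(n); print(n,{k:(np.round(v,3).tolist()) for k,v in c.items()})
a=grab_frame('top');b=grab_frame('side')
np.save('top0.npy',a);np.save('side0.npy',b)
save('top0.png',cv2.resize(a,(800,600)));save('side0.png',cv2.resize(b,(800,600)))
s=telemetry.observe();print(s['t'],np.round(s['eef_pos'],4),np.round(s['ee_rot'],3).tolist())
E
```

```text
top {'fov_y': 54.511, 'cx': 260.797, 'cy': 195.727, 'view': [[0.02, -1.0, 0.004, 0.056], [0.98, 0.02, 0.2, -0.487], [-0.2, -0.0, 0.98, -1.037], [0.0, 0.0, 0.0, 1.0]]}
side {'fov_y': 44.754, 'cx': 252.993, 'cy': 194.432, 'view': [[-0.927, -0.375, -0.017, 0.501], [0.211, -0.56, 0.801, -0.159], [-0.31, 0.739, 0.598, -1.208], [0.0, 0.0, 0.0, 1.0]]}
0.1 [ 0.2541 -0.5156  0.2559] [[0.897, 0.442, -0.0], [0.442, -0.897, 0.001], [-0.0, -0.001, -1.0]]
```

View pics/top0.png

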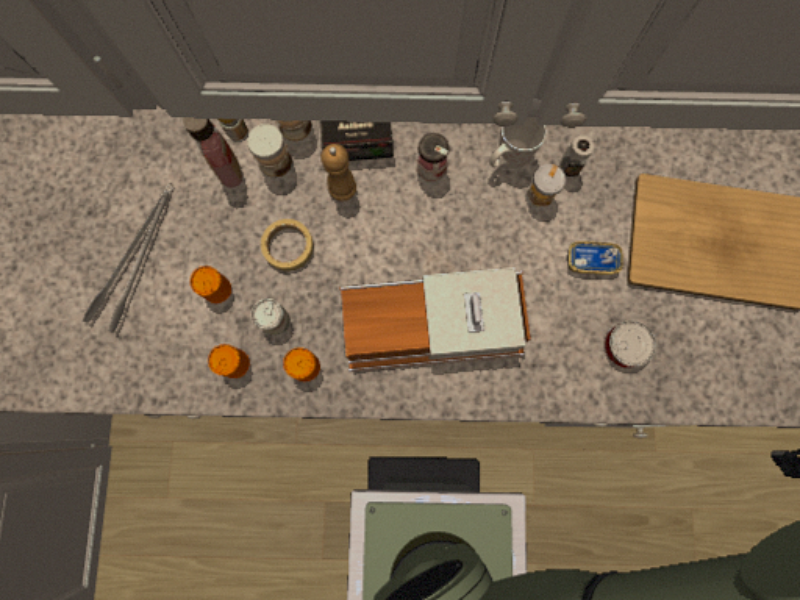

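View pics/side0.png

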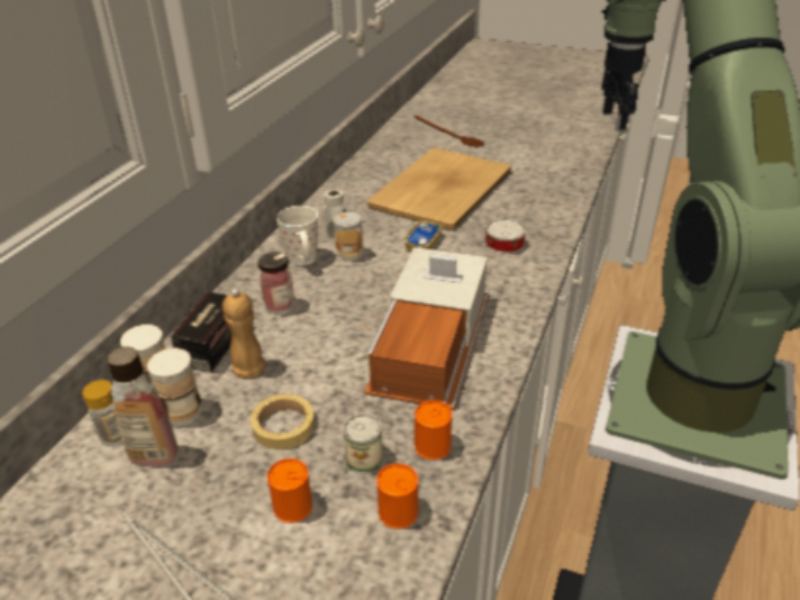

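The scene has four upright tins of the right shape (800x600 top view). The pale one is at (268,317). The orange ones, at (211,284), (229,361) and (302,364), are the excluded look-alikes. Tuna is at (630,345), sardines at (595,258), tape at (287,245), and the door fin at (474,312). The pale tin fits the description; next I enlarge it to confirm and measure.

Run:
```python
from h import *
a=np.load('top0.npy');b=np.load('side0.npy');ct=calibration('top');cs=calibration('side')
A=cv2.resize(a[150:250,115:215],(390,390),interpolation=cv2.INTER_CUBIC);B=cv2.resize(a[160:245,210:345],(410,258),interpolation=cv2.INTER_CUBIC)
im=np.zeros((390,800,3),np.uint8);im[:,:390]=A;im[:258,390:]=B;save('crop1.png',im)
# oranges & pale tin
h=cv2.cvtColor(a,cv2.COLOR_RGB2HSV)
def comps(m,mn):
    n,l,s,c=cv2.connectedComponentsWithStats(m.astype(np.uint8))
    for i in range(1,n):
        if s[i,4]>mn: yield l==i,s[i],c[i]
org=(h[...,0]<14)&(h[...,1]>200)&(h[...,2]>150)
for m,s,c in comps(org,150): print('orange/wood',s,c.round(1),onz(ct,*c,.06).round(3))
print('door px',a[200,310],a[180,280],'tin',a[198:204:2,170],a[203,171])
v=(h[...,2]>165)&(h[...,1]<60)
for m,s,c in comps(v,150):
    if 140<c[1]<250: print('pale',s,c.round(1)); 
    if 140<c[1]<250 and 260<c[0]<350:
        r=cv2.minAreaRect(np.argwhere(m)[:,::-1].astype(np.float32));p=cv2.boxPoints(r)
        print('door corners',p.round(1).tolist(),[onz(ct,*q,.099)[:2].round(4).tolist() for q in p])
```

```text
door px [195 190 161] [196 195 167] tin [[178 177 153]
 [195 179 156]
 [195 192 167]] [197 195 168]
pale [ 271  170   65   57 2912] [302.5 198. ]
door corners [[270.1000061035156, 174.3000030517578], [332.6000061035156, 168.60000610351562], [337.29998779296875, 220.39999389648438], [274.79998779296875, 226.10000610351562]] [[0.5375, 0.0405], [0.5577, -0.1355], [0.4106, -0.1456], [0.3916, 0.0255]]
pale [163 193  16  17 200] [170.6 201. ]
pale [392 208  26  25 456] [404.7 219.7]
```

View pics/crop1.png

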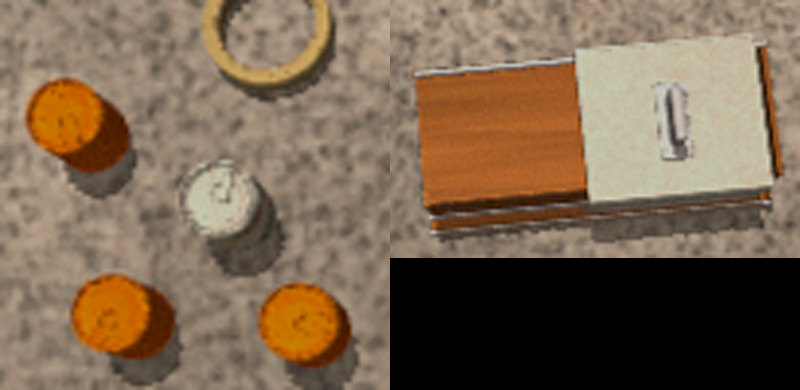

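The crop confirms that the pale-labelled tin (crop (222,200), frame px about (171.9,201.3)) is silver-white and the three neighbours are orange. The right half shows the door slightly ajar, with the fin at frame px about (304,197).

Run:
```python
from h import *
c=calibration('top');cs=calibration('side')
for n,u,v,z in [('tin',171.9,201.3,.072),('o1',131.7,180,.072),('o2',143.2,230.8,.072),('o3',191.9,233.3,.072),
 ('dTL',271.6,176.8,.099),('dTR',330.2,172.2,.099),('dBR',335.8,221.9,.099),('dBL',275.2,225.9,.099),
 ('wTL',218.9,184.7,.09),('wBL',222.5,228.5,.09),('fin',304.2,196.9,.143),('foot',302.5,199.5,.102)]:
    p=onz(c,u,v,z); print(n,p.round(4)[:2], 'side px(800)',np.round(np.array(proj(cs,p))*800/512,0))
s=telemetry.observe()
for n in ('wrist',):
    w=calibration(n);V=w['view'];R=np.array(s['ee_rot']);print('cam in tool',(R.T@(-V[:3,:3].T@V[:3,3]-s['eef_pos'])).round(3),(R.T@V[:3,:3].T).round(2).tolist(),w['fov_y'])
```

```text
tin [0.4597 0.3175] side px(800) [364. 427.]
o1 [0.5195 0.437 ] side px(800) [289. 475.]
o2 [0.3743 0.392 ] side px(800) [399. 481.]
o3 [0.3701 0.2556] side px(800) [436. 415.]
dTL [0.5303 0.0362] side px(800) [392. 297.]
dTR [ 0.547  -0.1285] side px(800) [416. 248.]
dBR [ 0.4065 -0.1414] side px(800) [488. 259.]
dBL [0.3922 0.0245] side px(800) [469. 310.]
wTL [0.5066 0.1841] side px(800) [371. 355.]
wBL [0.3832 0.169 ] side px(800) [446. 367.]
fin [ 0.4657 -0.0499] side px(800) [443. 258.]
foot [ 0.4666 -0.05  ] side px(800) [442. 277.]
cam in tool [ 0.078  0.    -0.117] [[-0.0, 0.95, 0.31], [1.0, 0.0, -0.0], [-0.0, 0.31, -0.95]] 67.97491070657883
```

{"name": "move_arm", "arguments": {
  "targets": [
    {"rot": [0,0,0.7],"slide": [0,0,0],"fingers": 0},
    {"rot": [0,0,0.7],"slide": [0,0,0],"fingers": 0},
    {"rot": [0,0,0.7],"slide": [0,0,0],"fingers": 0},
    {"rot": [0,0,0],"slide": [0.025,-0.045,0],"fingers": 0},
    {"rot": [0,0,0],"slide": [0.025,-0.045,0],"fingers": 0},
    {"rot": [0,0,0],"slide": [0.025,-0.045,0],"fingers": 0},
    {"rot": [0,0,0],"slide": [0.025,-0.045,0],"fingers": 0},
    {"rot": [0,0,0],"slide": [0.025,-0.045,0],"fingers": 0},
    {"rot": [0,0,0],"slide": [0.025,-0.045,0],"fingers": 0},
    {"rot": [0,0,0],"slide": [0.025,-0.045,0],"fingers": 0},
    {"rot": [0,0,0],"slide": [0.025,-0.045,0],"fingers": 0},
    {"rot": [0,0,0],"slide": [0,0,0],"fingers": 0}
  ],
  "squeeze": 40
}}

```text
t: 1.6
eef_pos: [0.4216, -0.1358, 0.2561]
ee_rot: [[0.995, 0.097, -0.0], [0.097, -0.995, 0.001], [-0.0, -0.001, -1.0]]
contact_force: [-0.3, -1.2, -0.5]
finger_gap: 1.003
grip_force: 0.0
```

{"name": "move_arm", "arguments": {
  "targets": [
    {"rot": [0,0,0],"slide": [0.026,-0.04,0],"fingers": 0},
    {"rot": [0,0,0],"slide": [0.026,-0.041,0],"fingers": 0},
    {"rot": [0,0,0],"slide": [0,0,0.04],"fingers": 0},
    {"rot": [0,0,0],"slide": [0,0,0.04],"fingers": 0},
    {"rot": [0,0,0],"slide": [0,0,0.04],"fingers": 0.3},
    {"rot": [0,0,0],"slide": [0,0,0],"fingers": 1},
    {"rot": [0,0,0],"slide": [0,0,0],"fingers": 1},
    {"rot": [0,0,0],"slide": [0,0,0],"fingers": 1},
    {"rot": [0,0,0],"slide": [0,0,0],"fingers": 1}
  ]
}}

```text
t: 2.72
eef_pos: [0.4654, -0.0539, 0.1377]
ee_rot: [[0.996, 0.092, 0.002], [0.092, -0.996, -0.0], [0.002, 0.0, -1.0]]
contact_force: [-2.2, -2.0, 12.1]
finger_gap: 0.134
grip_force: 39.4
```

{"name": "move_arm", "arguments": {
  "targets": [
    {"rot": [0,0,0],"slide": [0,-0.01,0],"fingers": 1},
    {"rot": [0,0,0],"slide": [0,-0.02,0],"fingers": 1},
    {"rot": [0,0,0],"slide": [0,-0.025,0],"fingers": 1},
    {"rot": [0,0,0],"slide": [0,-0.025,0],"fingers": 1},
    {"rot": [0,0,0],"slide": [0,-0.025,0],"fingers": 1},
    {"rot": [0,0,0],"slide": [0,-0.015,0],"fingers": 1},
    {"rot": [0,0,0],"slide": [0,-0.01,0],"fingers": 1},
    {"rot": [0,0,0],"slide": [0,0,0],"fingers": 1}
  ]
}}

```text
t: 3.72
eef_pos: [0.4509, 0.0766, 0.1377]
ee_rot: [[0.996, 0.093, -0.004], [0.093, -0.996, 0.001], [-0.003, -0.001, -1.0]]
contact_force: [-19.7, 0.8, 26.3]
finger_gap: 0.135
grip_force: 40.7
```

{"name": "move_arm", "arguments": {
  "targets": [
    {"rot": [0,0,0],"slide": [-0.003,-0.004,-0.002],"fingers": 1},
    {"rot": [0,0,0],"slide": [-0.001,-0.006,0],"fingers": 1},
    {"rot": [0,0,0],"slide": [0,-0.004,0],"fingers": 1},
    {"rot": [0,0,0],"slide": [0,0,0],"fingers": 1}
  ]
}}

```text
t: 4.22
eef_pos: [0.4497, 0.0819, 0.1388]
ee_rot: [[0.997, 0.083, 0.004], [0.083, -0.996, -0.009], [0.003, 0.01, -1.0]]
contact_force: [15.4, -62.5, -24.6]
finger_gap: 0.133
grip_force: 50.4
```

Run:
```python
from h import *
a=grab_frame('top');np.save('top1.npy',a)
save('top1.png',cv2.resize(a[140:260,190:350],(800,600),interpolation=cv2.INTER_CUBIC))
s=telemetry.observe();print(s['eef_pos'],s['contact_force'])
```

```text
[0.44970948 0.08193145 0.13878439] [ 15.07580493 -63.09494676 -24.50469904]
```

View pics/top1.png

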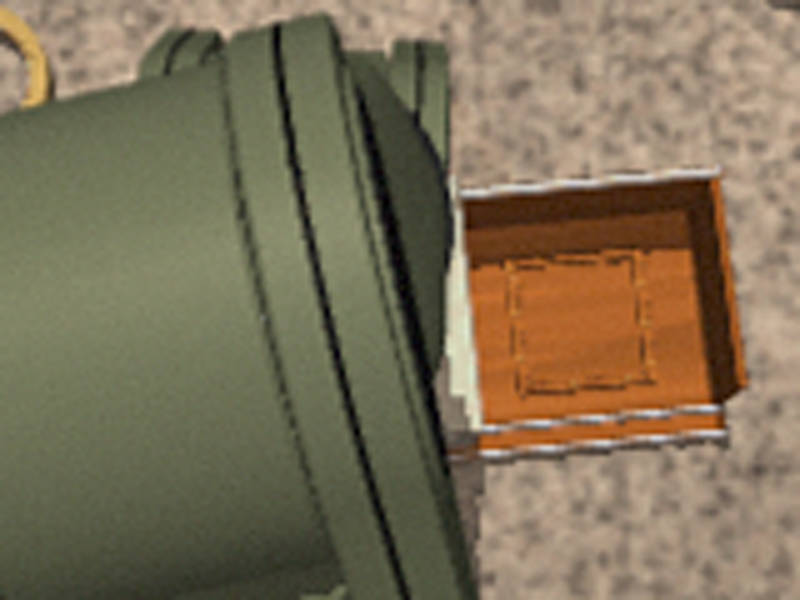

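The stop is reached with the door fully open (the y force rises to 63 N). The crop shows the empty bay, with the square frame's corners near crop (510,262), (640,252), (655,382) and (520,394). I release, rise, and measure the frame from a clear view.

{"name": "move_arm", "arguments": {
  "targets": [
    {"rot": [0,0,0],"slide": [0,0.005,0],"fingers": 1},
    {"rot": [0,0,0],"slide": [0,0.003,0],"fingers": 0.5},
    {"rot": [0,0,0],"slide": [0,0,0],"fingers": 0},
    {"rot": [0,0,0],"slide": [0,0,0],"fingers": 0},
    {"rot": [0,0,0],"slide": [0,0,-0.03],"fingers": 0},
    {"rot": [0,0,0],"slide": [0,0,-0.045],"fingers": 0},
    {"rot": [0,0,0],"slide": [0,-0.02,-0.045],"fingers": 0},
    {"rot": [0,0,0],"slide": [0,-0.05,0],"fingers": 0},
    {"rot": [0,0,0],"slide": [0,-0.05,0],"fingers": 0},
    {"rot": [0,0,0],"slide": [0,0,0],"fingers": 0}
  ]
}}

```text
t: 5.52
eef_pos: [0.4365, 0.2046, 0.2582]
ee_rot: [[0.995, 0.097, -0.001], [0.097, -0.995, 0.001], [-0.0, -0.001, -1.0]]
contact_force: [0.1, -1.3, 0.1]
finger_gap: 1.002
grip_force: 0.0
```

Run:
```python
from h import *
a=grab_frame('top');np.save('top2.npy',a);b=grab_frame('side')
s=telemetry.observe();wc=calibration('wrist');w=grab_frame('wrist')
import pickle;pickle.dump(wc,open('wc.pkl','wb'));np.save('w2.npy',w)
im=np.zeros((600,800,3),np.uint8)
im[:300,:400]=cv2.resize(a[140:260,190:350],(400,300),interpolation=cv2.INTER_CUBIC)
im[:300,400:]=cv2.resize(b[140:275,210:390],(400,300),interpolation=cv2.INTER_CUBIC)
im[300:,:400]=cv2.resize(w,(400,300));save('v2.png',im)
print(s['t'],s['eef_pos'],np.round(s['ee_rot'],3).tolist())
c=calibration('top')
P=[(510,262),(640,252),(655,382),(520,394)]
Q=np.array([onz(c,190+u/5,140+v/5,.014) for u,v in P]);print(Q.round(4),Q.mean(0))
print('bay back wall top', [onz(c,190+u/5,140+v/5,.093).round(4) for u,v in [(463,193),(718,173),(748,383)]])
print('tape',onz(c,183.7,156.8,.0125))
```

```text
5.625 [0.43732442 0.20106655 0.25839914] [[0.996, 0.092, -0.0], [0.092, -0.996, -0.0], [-0.0, 0.0, -1.0]]
[[ 0.505  -0.0284  0.014 ]
 [ 0.5127 -0.1069  0.014 ]
 [ 0.4336 -0.1149  0.014 ]
 [ 0.4248 -0.0346  0.014 ]] [ 0.4690388  -0.07119645  0.014     ]
bay back wall top [array([0.5272, 0.005 , 0.093 ]), array([ 0.5418, -0.1392,  0.093 ]), array([ 0.4223, -0.1534,  0.093 ])]
tape [0.61050087 0.30505034 0.0125    ]
```

View pics/v2.png

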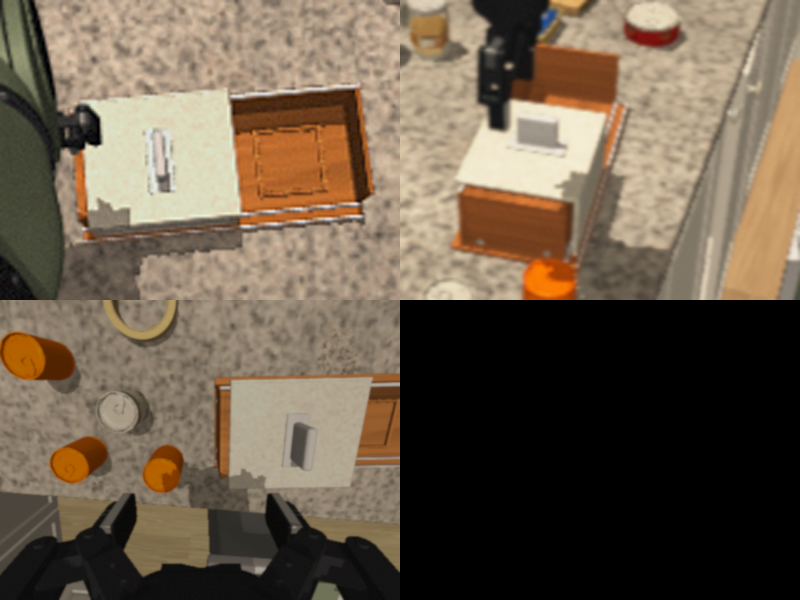

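Run:
```python
from h import *
import pickle
w=np.load('w2.npy');c=pickle.load(open('wc.pkl','rb'))
sub=w[115:170,110:195];h=cv2.cvtColor(sub,cv2.COLOR_RGB2HSV)
g=cv2.cvtColor(sub,cv2.COLOR_RGB2GRAY)
x=cv2.HoughCircles(cv2.medianBlur(g,3),cv2.HOUGH_GRADIENT,1,60,param1=80,param2=10,minRadius=20,maxRadius=34);print(x)
if x is not None:
    u,v,r=x[0,0];u+=110;v+=115;print(u,v,r,onz(c,u,v,.072),onz(c,u+r,v,.072))
for n,u,v in [('manual',118*1.28,111*1.28)]: print(n,onz(c,u,v,.072))
a=np.load('top1.npy');t=calibration('top')
print('side check', proj(calibration('side'),[.4597,.3175,.072]))
save('x.png',cv2.resize(sub,(595,385)))
```

```text
[[[38.5 26.5 24.3]]]
148.5 141.5 24.3 [0.46598511 0.31844602 0.072     ] [0.46833545 0.29287737 0.072     ]
manual [0.46561903 0.31578686 0.072     ]
side check (np.float64(233.1126274945229), np.float64(273.3098588755571))
```

View pics/x.png

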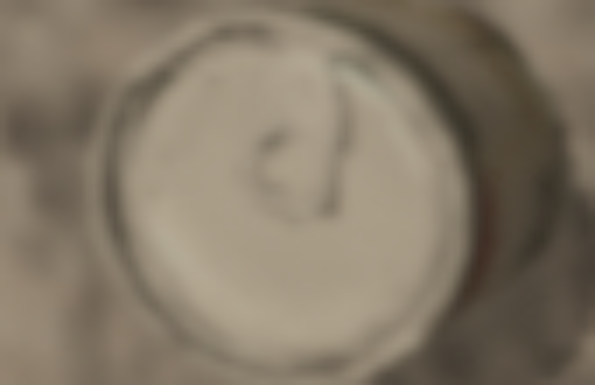

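{"name": "move_arm", "arguments": {
  "targets": [
    {"rot": [0,0,0],"slide": [0.012,-0.037,0],"fingers": 0},
    {"rot": [0,0,0],"slide": [0.012,-0.037,0],"fingers": 0},
    {"rot": [0,0,0],"slide": [0.012,-0.037,0],"fingers": 0},
    {"rot": [0,0,0],"slide": [0,0,0.03],"fingers": 0},
    {"rot": [0,0,0],"slide": [0,0,0],"fingers": 0},
    {"rot": [0,0,0],"slide": [0,0,0],"fingers": 0}
  ]
}}

```text
t: 6.42
eef_pos: [0.4639, 0.3139, 0.2294]
ee_rot: [[0.996, 0.09, 0.001], [0.09, -0.996, 0.0], [0.001, -0.0, -1.0]]
contact_force: [0.9, -0.2, -0.8]
finger_gap: 0.994
grip_force: 0.0
```

Run:
```python
from h import *
s=telemetry.observe();c=calibration('wrist');w=grab_frame('wrist');np.save('w3.npy',w)
import pickle;pickle.dump(c,open('wc3.pkl','wb'))
print(s['eef_pos'],np.round(s['ee_rot'],3).tolist(),proj(c,[.463,.3165,.072]))
save('w3.png',w)
```

```text
[0.46387619 0.31394139 0.22937913] [[0.996, 0.09, 0.001], [0.09, -0.996, 0.0], [0.001, -0.0, -1.0]] (np.float64(254.02928232018627), np.float64(185.50756409196873))
```

View pics/w3.png

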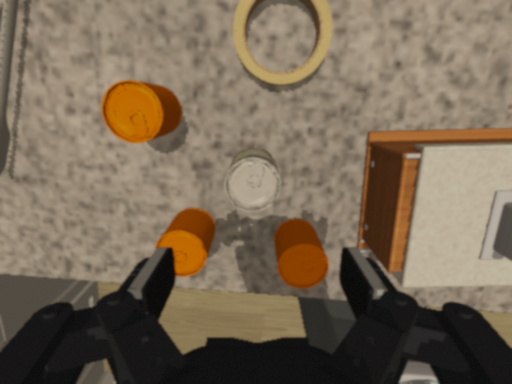

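The pale tin's top circle is centred at about (252,185), within 1–2 px of prediction. The orange tins at (135,110), (187,245) and (300,255), and the tape at (283,30), clear the finger line. I descend and grip.

{"name": "move_arm", "arguments": {
  "targets": [
    {"rot": [0,0,0],"slide": [0,-0.004,0.03],"fingers": 0},
    {"rot": [0,0,0],"slide": [0,0,0.045],"fingers": 0},
    {"rot": [0,0,0],"slide": [0,0,0.045],"fingers": 0},
    {"rot": [0,0,0],"slide": [0,0,0.035],"fingers": 0},
    {"rot": [0,0,0],"slide": [0,0,0.022],"fingers": 0},
    {"rot": [0,0,0],"slide": [0,0,0],"fingers": 0},
    {"rot": [0,0,0],"slide": [0,0,0],"fingers": 0.3},
    {"rot": [0,0,0],"slide": [0,0,0],"fingers": 0.6},
    {"rot": [0,0,0],"slide": [0,0,0],"fingers": 1},
    {"rot": [0,0,0],"slide": [0,0,0],"fingers": 1},
    {"rot": [0,0,0],"slide": [0,0,0],"fingers": 1}
  ],
  "squeeze": 30
}}

```text
t: 7.85
eef_pos: [0.4635, 0.319, 0.0528]
ee_rot: [[0.996, 0.091, 0.002], [0.091, -0.996, 0.001], [0.002, -0.001, -1.0]]
contact_force: [-0.2, -0.8, 7.7]
finger_gap: 0.663
grip_force: 30.2
```

{"name": "move_arm", "arguments": {
  "targets": [
    {"rot": [0,0,0],"slide": [0,0,-0.02],"fingers": 1},
    {"rot": [0,0,0],"slide": [0,0,-0.04],"fingers": 1},
    {"rot": [0,0,0],"slide": [0,0,-0.045],"fingers": 1},
    {"rot": [0,0,0],"slide": [0,0,-0.045],"fingers": 1},
    {"rot": [0,0,0],"slide": [0,0,-0.04],"fingers": 1},
    {"rot": [0,0,0],"slide": [-0.002,0.025,0],"fingers": 1},
    {"rot": [0,0,0],"slide": [-0.003,0.039,0],"fingers": 1},
    {"rot": [0,0,0],"slide": [-0.003,0.039,0],"fingers": 1},
    {"rot": [0,0,0],"slide": [-0.003,0.039,0],"fingers": 1},
    {"rot": [0,0,0],"slide": [-0.003,0.039,0],"fingers": 1},
    {"rot": [0,0,0],"slide": [-0.003,0.039,0],"fingers": 1},
    {"rot": [0,0,0],"slide": [-0.003,0.039,0],"fingers": 1}
  ]
}}

```text
t: 9.35
eef_pos: [0.4665, 0.0577, 0.2421]
ee_rot: [[0.996, 0.091, 0.001], [0.091, -0.996, 0.0], [0.001, -0.0, -1.0]]
contact_force: [0.4, 0.6, -2.4]
finger_gap: 0.666
grip_force: 33.4
```

{"name": "move_arm", "arguments": {
  "targets": [
    {"rot": [0,0,0],"slide": [-0.003,0.039,0],"fingers": 1},
    {"rot": [0,0,0],"slide": [-0.003,0.039,0],"fingers": 1},
    {"rot": [0,0,0],"slide": [-0.002,0.03,0],"fingers": 1},
    {"rot": [0,0,0],"slide": [-0.001,0.015,0],"fingers": 1},
    {"rot": [0,0,0],"slide": [0,0.007,0],"fingers": 1},
    {"rot": [0,0,0],"slide": [0,0,0],"fingers": 1},
    {"rot": [0,0,0],"slide": [0,0,0],"fingers": 1}
  ]
}}

```text
t: 10.22
eef_pos: [0.4696, -0.0704, 0.2413]
ee_rot: [[0.996, 0.092, -0.0], [0.092, -0.996, 0.0], [-0.0, -0.0, -1.0]]
contact_force: [0.2, 0.0, -2.9]
finger_gap: 0.665
grip_force: 33.4
```

Run:
```python
from h import *
s=telemetry.observe();c=calibration('wrist');w=grab_frame('wrist');t=grab_frame('side')
p=s['eef_pos'];print(p,np.round(s['ee_rot'],3).tolist(),s['contact_force'],s['finger_gap'])
# grasp-point, predicted seat corners in wrist view
y=.095;R=np.array([[np.cos(y),-np.sin(y)],[np.sin(y),np.cos(y)]])
for q in [(36,36),(36,-36),(-36,-36),(-36,36)]: print(np.round(proj(c,[*(np.array([.469,-.0712])+R@np.array(q)/1e3),.014]),1))
im=np.zeros((384,800,3),np.uint8);im[:,:512]=w;im[:,512:]=cv2.resize(t[90:270,200:335],(288,384));save('v4.png',im)
np.save('w4.npy',w)
import pickle;pickle.dump(c,open('wc4.pkl','wb'))
```

```text
[ 0.46956562 -0.07036005  0.2413159 ] [[0.996, 0.092, -0.0], [0.092, -0.996, 0.0], [-0.0, -0.0, -1.0]] [ 0.16250329  0.00499512 -2.86209556] 0.6646072861704685
[227.2 140.5]
[287.3 140.3]
[285.6 197.3]
[229.2 197.5]
```

View pics/v4.png

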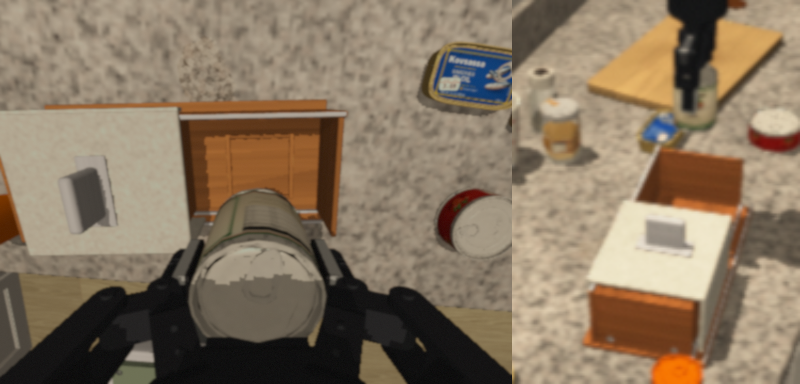

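Run:
```python
from h import *
w=np.load('w4.npy');a=np.load('top2.npy')
im=np.zeros((560,800,3),np.uint8)
im[:280,:]=cv2.resize(w[115:178,175:355],(800,280),interpolation=cv2.INTER_CUBIC)
im[280:,:373]=cv2.resize(a[175:235,280:360],(373,280),interpolation=cv2.INTER_CUBIC)
im=cv2.convertScaleAbs(im,alpha=1.5);save('z.png',im)
```

```text
(no output)
```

View pics/z.png

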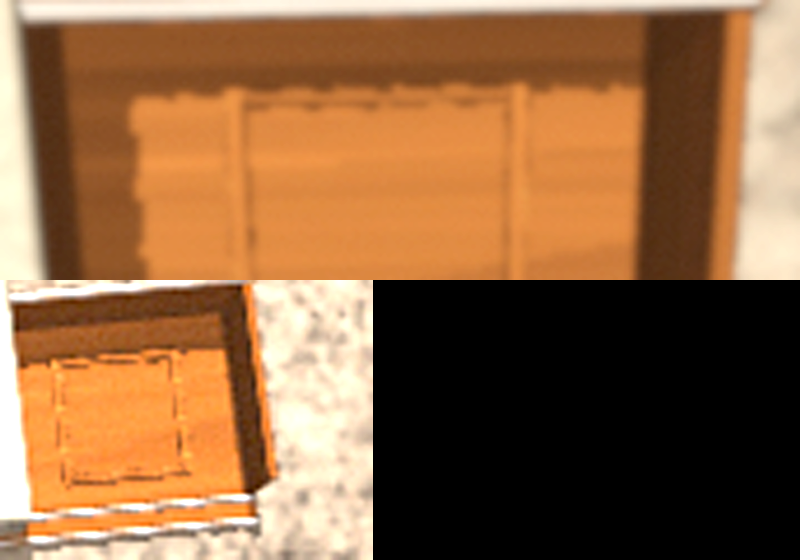

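Run:
```python
from h import *
import pickle
c=pickle.load(open('wc4.pkl','rb'));t=calibration('top')
W=lambda x,y,z:onz(c,175+x/4.444,115+y/4.444,z)[:2]
T=lambda x,y,z:onz(t,280+x/4.667,175+(y-280)/4.667,z)[:2]
for z in(.008,.014):
  print('wrist',z,W(246,102,z).round(4),W(510,97,z).round(4),W(250,230,z).round(4))
  q=np.array([T(62,368,z),T(172,358,z),T(183,468,z),T(65,485,z)]);print('top',q.round(4).tolist(),q.mean(0))
  a=W(246,102,z);b=W(510,97,z);y=.095;ex=np.array([np.cos(y),np.sin(y)]);print('seat from wrist',(a+b)/2-.036*ex, np.linalg.norm(a-b))
print('end wall outer top wrist',W(745,8,.092),'back wall top',W(20,15,.092),W(400,8,.092), 'top',T(247,287,.092))
```

```text
wrist 0.008 [ 0.5041 -0.035 ] [ 0.512  -0.1068] [ 0.4685 -0.0384]
top [[0.5018, -0.0328], [0.5099, -0.1043], [0.4378, -0.1106], [0.4253, -0.0349]] [ 0.46870969 -0.07065312]
seat from wrist [ 0.47220147 -0.07430209] 0.07221281951698129
wrist 0.014 [ 0.5048 -0.0355] [ 0.5126 -0.106 ] [ 0.4699 -0.0388]
top [[0.5006, -0.0323], [0.5086, -0.1034], [0.4369, -0.1097], [0.4244, -0.0343]] [ 0.46762317 -0.06991632]
seat from wrist [ 0.4728735  -0.07417295] 0.07097768529802724
end wall outer top wrist [ 0.54261209 -0.14174786] back wall top [0.52766489 0.00519974] [ 0.5361562  -0.07180358] top [ 0.53651374 -0.1373508 ]
```

{"name": "move_arm", "arguments": {
  "targets": [
    {"rot": [0,0,0],"slide": [0.002,0.004,0.02],"fingers": 1},
    {"rot": [0,0,0],"slide": [0,0,0.035],"fingers": 1},
    {"rot": [0,0,0],"slide": [0,0,0.035],"fingers": 1},
    {"rot": [0,0,0],"slide": [0,0,0.035],"fingers": 1},
    {"rot": [0,0,0],"slide": [0,0,0.025],"fingers": 1},
    {"rot": [0,0,0],"slide": [0,0,0.012],"fingers": 1},
    {"rot": [0,0,0],"slide": [0,0,0],"fingers": 1},
    {"rot": [0,0,0],"slide": [0,0,0],"fingers": 1}
  ]
}}

```text
t: 11.32
eef_pos: [0.4723, -0.075, 0.0801]
ee_rot: [[0.996, 0.091, 0.001], [0.091, -0.996, -0.0], [0.001, 0.0, -1.0]]
contact_force: [-0.4, -1.4, -2.2]
finger_gap: 0.664
grip_force: 33.3
```

Run:
```python
from h import *
s=telemetry.observe();t=grab_frame('top');w=grab_frame('wrist')
print(s['eef_pos'],s['contact_force'],s['finger_gap'])
im=np.zeros((384,800,3),np.uint8);im[:,:512]=w;im[:,512:]=cv2.resize(t[165:245,285:345],(288,384),interpolation=cv2.INTER_CUBIC)
save('v5.png',cv2.convertScaleAbs(im,alpha=1.4))
```

```text
[ 0.4722538  -0.07502934  0.08013759] [-0.38377928 -1.40194744 -2.20097042] 0.6635305235533097
```

View pics/v5.png

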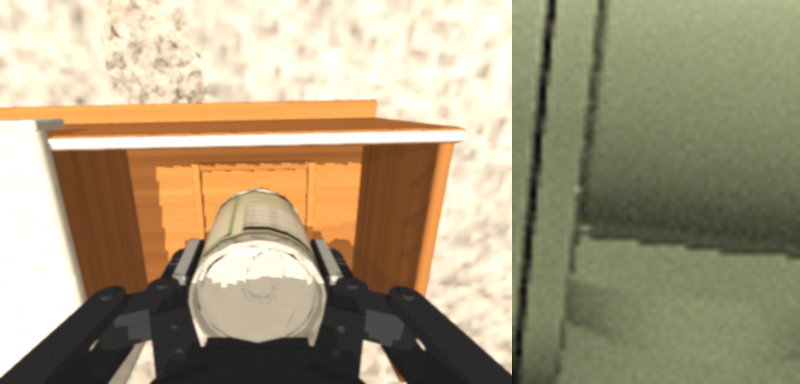

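The view shows the tin's foot (column about 257) centred between the frame's inner sides (columns 203 and 308). My picture allowance is now used up, so I lower gently by force from here.

{"name": "move_arm", "arguments": {
  "targets": [
    {"rot": [0,0,0],"slide": [0,0,0.007],"fingers": 1},
    {"rot": [0,0,0],"slide": [0,0,0.006],"fingers": 1},
    {"rot": [0,0,0],"slide": [0,0,0.003],"fingers": 1},
    {"rot": [0,0,0],"slide": [0,0,0],"fingers": 1},
    {"rot": [0,0,0],"slide": [0,0,0],"fingers": 1}
  ]
}}

```text
t: 12.05
eef_pos: [0.4719, -0.0751, 0.0634]
ee_rot: [[0.996, 0.091, 0.0], [0.091, -0.996, 0.0], [0.0, -0.0, -1.0]]
contact_force: [0.3, -0.2, -2.1]
finger_gap: 0.665
grip_force: 33.3
```

{"name": "move_arm", "arguments": {
  "targets": [
    {"rot": [0,0,0],"slide": [0,0,0.0015],"fingers": 1},
    {"rot": [0,0,0],"slide": [0,0,0.001],"fingers": 1},
    {"rot": [0,0,0],"slide": [0,0,0],"fingers": 1}
  ]
}}

```text
t: 12.42
eef_pos: [0.4719, -0.075, 0.0608]
ee_rot: [[0.996, 0.091, 0.0], [0.091, -0.996, 0.0], [0.0, -0.0, -1.0]]
contact_force: [-0.1, 0.0, -0.5]
finger_gap: 0.665
grip_force: 33.5
```

{"name": "move_arm", "arguments": {
  "targets": [
    {"rot": [0,0,0],"slide": [0,0,0.0007],"fingers": 1},
    {"rot": [0,0,0],"slide": [0,0,0],"fingers": 1},
    {"rot": [0,0,0],"slide": [0,0,0],"fingers": 0.3},
    {"rot": [0,0,0],"slide": [0,0,0],"fingers": 0.22},
    {"rot": [0,0,0],"slide": [0,0,0],"fingers": 0.15},
    {"rot": [0,0,0],"slide": [0,0,0],"fingers": 0.15},
    {"rot": [0,0,0],"slide": [0,0,0],"fingers": 0.15},
    {"rot": [0,0,0],"slide": [0,0,-0.01],"fingers": 0.15},
    {"rot": [0,0,0],"slide": [0,0,-0.03],"fingers": 0.15},
    {"rot": [0,0,0],"slide": [0,0,-0.045],"fingers": 0.15},
    {"rot": [0,0,0],"slide": [0,0,-0.045],"fingers": 0.15},
    {"rot": [0,0,0],"slide": [0,0,-0.05],"fingers": 0.15}
  ]
}}

```text
t: 13.92
eef_pos: [0.4714, -0.075, 0.2422]
ee_rot: [[0.996, 0.091, -0.0], [0.091, -0.996, 0.0], [-0.0, -0.0, -1.0]]
contact_force: [0.1, 0.7, -0.2]
finger_gap: 0.847
grip_force: 0.0
```

Run:
```python
from h import *
s=telemetry.observe();c=calibration('wrist');w=grab_frame('wrist')
print(s['t'],s['eef_pos'],s['finger_gap'],s['contact_force'])
u,v=proj(c,[.4722,-.0743,.08]);r=54*1.0;print(u,v)
g=cv2.medianBlur(cv2.cvtColor(w,cv2.COLOR_RGB2GRAY),3)
x=cv2.HoughCircles(g,cv2.HOUGH_GRADIENT,1,100,param1=80,param2=12,minRadius=20,maxRadius=36)
print(x[0,:4]);
for p in x[0,:4]: print(onz(c,p[0],p[1],.080))
h=cv2.cvtColor(w,cv2.COLOR_RGB2HSV);x0,y0=int(u)-45,int(v)-45
m=((h[...,1]<75)&(h[...,2]>90)).astype(np.uint8)[y0:y0+90,x0:x0+90]
n,l,s2,cc=cv2.connectedComponentsWithStats(m)
for i in range(1,n):
  if s2[i,4]>300: print(s2[i],cc[i]+[x0,y0],onz(c,*(s2[i,:2]+s2[i,2:4]/2+[x0,y0]),.08))
```

```text
13.925 [ 0.47143189 -0.07501973  0.24221374] 0.8473394991612188 [ 0.12691678  0.74794935 -0.2146147 ]
255.99220043824667 182.67903163636208
[[257.5 186.5  29.9]
 [466.5  75.5  32.1]
 [345.5 272.5  20.5]
 [466.5 226.5  33.2]]
[ 0.46830638 -0.0761977   0.08      ]
[ 0.59019084 -0.25601878  0.08      ]
[ 0.37642265 -0.18460192  0.08      ]
[ 0.44411979 -0.30318834  0.08      ]
[   0   14   90   67 2786] [257.17193108 184.99820531] [ 0.47019088 -0.07346435  0.08      ]
[  0  86  90   4 311] [257.72990354 224.73633441] [ 0.42542518 -0.07743952  0.08      ]
```

{"name": "move_arm", "arguments": {
  "targets": [
    {"rot": [0,0,-0.1],"slide": [0,-0.02,0],"fingers": 0},
    {"rot": [0,0,0],"slide": [-0.001,-0.038,0],"fingers": 0},
    {"rot": [0,0,0],"slide": [-0.001,-0.038,0],"fingers": 0},
    {"rot": [0,0,0],"slide": [-0.001,-0.038,0],"fingers": 0},
    {"rot": [0,0,0],"slide": [-0.001,-0.024,0],"fingers": 0},
    {"rot": [0,0,0],"slide": [0,0,0],"fingers": 0},
    {"rot": [0,0,0],"slide": [0,0,0.03],"fingers": 0},
    {"rot": [0,0,0],"slide": [0,0,0.04],"fingers": 0},
    {"rot": [0,0,0],"slide": [0,0,0.03],"fingers": 0.2},
    {"rot": [0,0,0],"slide": [0,0,0],"fingers": 0.5},
    {"rot": [0,0,0],"slide": [0,0,0],"fingers": 1},
    {"rot": [0,0,0],"slide": [0,0,0],"fingers": 1}
  ]
}}

```text
t: 15.48
eef_pos: [0.4515, 0.0816, 0.1413]
ee_rot: [[0.994, 0.108, 0.002], [0.108, -0.994, 0.0], [0.002, -0.0, -1.0]]
contact_force: [-0.6, -0.5, -0.3]
finger_gap: 0.158
grip_force: 0.0
```

{"name": "move_arm", "arguments": {
  "targets": [
    {"rot": [0,0,0],"slide": [0,0,0],"fingers": 1},
    {"rot": [0,0,0],"slide": [0,0,0],"fingers": 1}
  ]
}}

```text
t: 15.72
eef_pos: [0.4515, 0.0813, 0.1413]
ee_rot: [[0.994, 0.108, 0.002], [0.108, -0.994, 0.0], [0.002, 0.0, -1.0]]
contact_force: [-1.1, -2.8, 12.7]
finger_gap: 0.136
grip_force: 31.5
```

Gripped. Sliding shut at about 0.16 m/s at most.

{"name": "move_arm", "arguments": {
  "targets": [
    {"rot": [0,0,0],"slide": [0,0.008,0],"fingers": 1},
    {"rot": [0,0,0],"slide": [0,0.015,0],"fingers": 1},
    {"rot": [0,0,0],"slide": [0,0.02,0],"fingers": 1},
    {"rot": [0,0,0],"slide": [0,0.02,0],"fingers": 1},
    {"rot": [0,0,0],"slide": [0,0.02,0],"fingers": 1},
    {"rot": [0,0,0],"slide": [0,0.02,0],"fingers": 1},
    {"rot": [0,0,0],"slide": [0,0.016,0],"fingers": 1},
    {"rot": [0,0,0],"slide": [0,0.012,0],"fingers": 1},
    {"rot": [0,0,0],"slide": [0,0.008,0],"fingers": 1},
    {"rot": [0,0,0],"slide": [0,0.004,0],"fingers": 1},
    {"rot": [0,0,0],"slide": [0,0,0],"fingers": 1}
  ]
}}

```text
t: 17.1
eef_pos: [0.4675, -0.0611, 0.1413]
ee_rot: [[0.994, 0.108, 0.003], [0.108, -0.994, -0.0], [0.003, 0.001, -1.0]]
contact_force: [2.0, -1.8, 9.7]
finger_gap: 0.135
grip_force: 31.1
```

Moved 0.143 m; a few mm remain.

{"name": "move_arm", "arguments": {
  "targets": [
    {"rot": [0,0,0],"slide": [0,0.003,0],"fingers": 1},
    {"rot": [0,0,0],"slide": [0,0.003,0],"fingers": 1},
    {"rot": [0,0,0],"slide": [0,0.003,0],"fingers": 1},
    {"rot": [0,0,0],"slide": [0,0,0],"fingers": 1}
  ]
}}

```text
t: 17.6
eef_pos: [0.4683, -0.068, 0.1413]
ee_rot: [[0.994, 0.11, 0.002], [0.11, -0.994, 0.002], [0.002, -0.002, -1.0]]
contact_force: [0.9, 12.2, 13.8]
finger_gap: 0.139
grip_force: 31.9
```

{"name": "move_arm", "arguments": {
  "targets": [
    {"rot": [0,0,0],"slide": [0,0.001,0],"fingers": 1},
    {"rot": [0,0,0],"slide": [0,0,0],"fingers": 1},
    {"rot": [0,0,0],"slide": [0,-0.001,0],"fingers": 0.5},
    {"rot": [0,0,0],"slide": [0,0,0],"fingers": 0.2},
    {"rot": [0,0,0],"slide": [0,0,0],"fingers": 0},
    {"rot": [0,0,0],"slide": [0,0,0],"fingers": 0},
    {"rot": [0,0,0],"slide": [0,0,-0.03],"fingers": 0},
    {"rot": [0,0,0],"slide": [0,0,-0.045],"fingers": 0},
    {"rot": [0,0,0],"slide": [0,0,-0.045],"fingers": 0},
    {"rot": [0,0,0],"slide": [0,0.04,0],"fingers": 0},
    {"rot": [0,0,0],"slide": [0,0,0],"fingers": 0}
  ]
}}

```text
t: 18.98
eef_pos: [0.4718, -0.1116, 0.2604]
ee_rot: [[0.994, 0.105, 0.001], [0.105, -0.994, -0.001], [0.001, 0.001, -1.0]]
contact_force: [-0.2, -0.6, -0.6]
finger_gap: 1.003
grip_force: 0.0
```

Run:
```python
from h import *
s=telemetry.observe();c=calibration('wrist');w=grab_frame('wrist')
print(s['t'],s['eef_pos'],s['contact_force'])
h=cv2.cvtColor(w,cv2.COLOR_RGB2HSV);m=((h[...,1]<65)&(h[...,2]>140)).astype(np.uint8)
n,l,st,cc=cv2.connectedComponentsWithStats(m)
i=1+np.argmax(st[1:,4]);p=cv2.boxPoints(cv2.minAreaRect(np.argwhere(l==i)[:,::-1].astype(np.float32)))
print(st[i],[onz(c,*q,.099)[:2].round(3).tolist() for q in p])
```

```text
18.975 [ 0.47182511 -0.11164317  0.26040625] [-0.22949046 -0.57341642 -0.62367502]
[    0     0   512   246 54107] [[0.374, 0.159], [0.609, 0.12], [0.654, -0.309], [0.432, -0.396]]
```

Full travel (0.150 m) and contact at the stop confirm the door is shut, and the gripper is clear.

```bash
python3 -c "
from station import job
print(job.job_done())"
```

```text
the job is handed in; nothing more can be done
None
```

I've handed the job in (no verdict was shown): the door was slid open to its stop, the pale tin was set down about 4 mm from the seat centre, and the door was slid 0.150 m back to its shut stop, with the final shut position judged from travel and contact force rather than a picture.

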